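# Feed a wire basket past a sprung drop gate

### The arm

A 6-joint arm with a two-finger parallel gripper is mounted at the origin on the work surface. World frame = base frame: x ahead of the robot, y to its left, z up, the work surface at z = 0. Lengths are in m, angles in rad, forces in N, time in s.
With the tool pointing down it reaches from about 0.325 to 0.9 m from the base axis. Payload 6.1 kg.
Tool frame: the origin (TCP) lies on the centre line of the jaws, within the pads' length; the fingertips stand 14 mm ahead of it and the grasp point (between the pads) lies 5 mm behind it (nose_length is the distance from the TCP to the fingertips, in m); x points along the fingers, z is the direction in which the jaws open and shut, and the axes are right-handed (so a half turn about x gives the same grasp; the last joint's range is limited). The gripper opens to 85 mm and grips with 20 to 120 N. Pads are 22 mm wide; open, the fingers measure 114 mm over their backs; the gripper's body (76 mm by 85 mm) begins 54 mm behind the grasp point. The pads swing forward as they close: fully open they stand 13 mm farther back than shut.
Start: joints at [-1.45, 0.22, 1.526, -0, 1.395, -0.126], TCP at [0.153, -0.606, 0.245] pointing down, gripper open.
Joint ranges: [-2.98, 2.98], [-0.91, 2.08], [0.09, 2.57], [-1.24, 4.39], [0.2, 2.65], [-2.68, 2.68]. Speed limits (rad/s): [2.57, 2.57, 3.01, 3.14, 3.14, 3.14].

### API

Orientations are given as a 3x3 rotation matrix whose columns are the frame's x, y, z axes.
In Python, from cell import * gives the robot as it stands.
- The arm moves only by the shell command python3 -m crank 'ROWS' [OPENING]. ROWS is JSON, one flat list of numbers, 6 for each row, row after row: the shift along the world's x, y, z in m, then the turn, a rotation vector about the world's x, y, z in rad. A call has 1 to 20 rows; each row shifts and turns the commanded pose from where the row before left it; what a row does not reach is not made up. A row lasts 1/12 s, in which the tool goes at most 41.7 mm and 7.16 degrees, less where a joint would pass 70% of its speed; a pose out of reach is approached as far as the arm can. A call is refused whole if a number of a shift passes 0.0417 or a number of a turn 0.125, either way. A call with a gripper value outside its range is refused whole. OPENING is the opening, from -1 (shut) to 1 (fully open), so that 0 is half open, set as the call begins (- or left out, the last holds). The fingers move at their own pace and stop on an object; the grip force is fixed at half the most. Time passes only in rows, so rows that do not move let the fingers close. It gives the time, the measured TCP pose, the force and the opening at its end, in the units of the state.
- read_state(): the state, without advancing time (a new reading comes with each control period).
- capture(name): name is "scene" or "top"; returns a dict with "frame" (400x640x3 uint8, blue, green, red), "camera_matrix" (3x3 intrinsics, pixels), "dist" ([k1, k2, p1, p2, k3] as OpenCV has them; the pictures are not rectified), "pose" (4x4, takes a point from camera to world coordinates). Camera axes: x right, y up, looking along -z (the intrinsics and any distortion apply to the point x, -y, -z); pixel columns grow to the right and rows downward; lengths in m; the calibration is good to about 2 mm. A picture is of the moment at which its call begins. There is no depth.
- close_job(): hands the job in, once; it reports no verdict.
Trained networks look in a picture, given as the dict that the camera call returned (one of the last four; its "shot" number tells which), for a name from the list of things; names that differ only in an ending like _2 or _b are one class to them, and where a whole thing is asked for, a point or a joint stands for the part that bears it (a point fixed in the world has none). Each returns a list of dicts, best first, with "p" (0 to 1); they miss things now and then, are a little off and sometimes report something else, mostly with a low value. They report only what shows in the picture. A call takes as long as a camera call. They do not tell look-alikes from the thing itself.
- recognise(thing, picture): "extent" ([left, top, right, bottom] as shares, 0 to 1, of the picture: columns of its width, rows of its height, round what is visible of it).
- mark_of(thing, picture): "position" ([column, row] as shares, 0 to 1, of the picture: columns of its width, rows of its height: a listed point, or the origin of a listed thing).
The state is a dict: "time_s": time; "qpos": joint angles; "dq": joint speeds; "effort": joint torques, N m; "position": TCP position; "eef_rot": TCP orientation; "ft_force": force on the tool from outside, world axes, zero at the start; "torque": the same for the moment, N m; "width": finger opening in m.
Only numpy, scipy, OpenCV 4.12 (cv2) and the standard library are available. Lean on these libraries where they do the work, as an engineer would, in place of code of your own. Each camera call takes 0.05 s, during which the arm holds its last target. There are 200 camera calls.

### The job

Press the gate's bar down with one fingertip so that the gate sinks below the chute floor, and keep it held down while pushing the small wire basket along the chute with another fingertip, until the basket is wholly past the gate, in the bay before the end stop. Then let the gate come up again behind it and leave everything. Nothing is to be gripped or lifted, the gate must not touch the basket, and the other things on the table stay where they are.

Things in the scene. Friction and masses are not known exactly. Their poses are not given: they have to be found in the camera images.
- chute: fixed aluminium chute on the table. Origin: on the table below the gate's middle. x axis: the way the basket is to travel; y axis: across, towards the press bar (robot's side); z up. Floor top 70 mm above the table, x = -250 to +150 mm, 96 mm wide between rails 8 mm thick, tops 15 mm above the floor; open above. The gate's slot crosses the floor at x = -9 to +9 mm
- gate (a joint): angle of the sprung steel drop gate, rad: 0 up (closed), 0.2 fully down. 2 to 3 N down on its bar starts it, about 4 N holds it down; released, it rises. Its blade (chute x = -3 to +3 mm, y = -44 to +44 mm) stands 13 to 25 mm above the floor when up, is level with the floor at 0.13 and well below it from 0.15. Hinge axis along chute x, at chute y = -150 mm, z = 60 mm
- press_bar (a point): centre of the top face of the gate's flat steel press bar beside the chute: chute x = -235 to +50 mm, y = 60 to 100 mm, 6 mm thick. Top 52 mm above the chute floor when the gate is up, about 15 mm at 0.16 rad, 5 mm at 0.2. It may be pressed anywhere along its length and a fingertip can slide along it
- basket: small open stainless wire basket with three small blue test pieces fixed in it, 110 mm long (its x) by 90 wide (y) by 55 high, 0.25 to 0.5 kg, loose on the chute floor before the gate. Origin: centre of its underside; its x lies along the chute's x. Its end walls can be pushed at any height
- bay (a point): middle of the bay past the gate, on the chute floor at chute x = 78 mm: a good place for the basket's origin. The bay ends at a stop plate at x = 150 mm, 25 mm above the floor
- spare_basket: bystander: larger empty wire basket on the table, 160 x 120 x 60 mm high; origin centre of underside
- bottle: bystander: white bottle, 56 mm diameter, 130 mm high, on the table; origin centre of underside
- carton: bystander: small cardboard box 100 x 75 x 60 mm high, on the table; origin centre of underside
Not all that is in view belongs to the job. What is shaped like the basket but turquoise is not meant.

How it is judged:
By the outcome, as a careful person would: the job done as asked, in the order asked, and still so for the second after the job is handed in, with the robot touching nothing.
It also fails if it takes over 42 s, if anything falls off the work surface, if the arm or the gripper's body presses on something with over 40 N, if the wrist force passes 120 N, or if a joint passes its speed limit or range.

## Working session

There is one attempt and no reset: what is moved stays moved. The work goes in short steps, Python scripts to look and compute and a shell command to move; the robot and the scene stay as the last step left them, time stands still between calls to the robot, and variables do not carry over. Pictures are saved under pics/ and viewed, about 8 in all and at most 12, crops included, and the job is handed in when it is done.

```bash
mkdir -p pics
cat > h.py <<'E'
from cell import *
import numpy as np, cv2
def ray(p,uv):
    K=np.array(p["camera_matrix"],float);d=np.array(p["dist"],float)
    n=cv2.undistortPoints(np.array([[uv]],float),K,d)[0,0]
    T=np.array(p["pose"]);v=T[:3,:3]@np.array([n[0],-n[1],-1.]);return T[:3,3],v
def at(p,uv,z):
    o,v=ray(p,uv);return o+v*(z-o[2])/v[2]
def proj(p,X):
    T=np.array(p["pose"]);c=(np.atleast_2d(X)-T[:3,3])@T[:3,:3]
    c=c*[1,-1,-1]
    return cv2.projectPoints(c,np.zeros(3),np.zeros(3),np.array(p["camera_matrix"],float),np.array(p["dist"],float))[0][:,0]
E
python3 - <<'E'
from h import *
s=read_state();print(s["time_s"],s["position"],s["eef_rot"],s["width"])
Z={"basket":.07,"press_bar":.122,"bay":.07,"chute":0,"gate":0.07,"spare_basket":0,"bottle":0,"carton":0}
for n in("scene","top"):
    p=capture(n);cv2.imwrite(f"pics/{n}0.png",p["frame"])
    for t,z in Z.items():
        for f in (mark_of,recognise):
            try:r=f(t,p)
            except Exception as e:print(t,e);continue
            for q in r[:3]:
                if "position" in q:
                    uv=np.array(q["position"])*[640,400];print(n,t,round(q["p"],2),uv.round(),at(p,uv,z).round(3))
                else:print(n,t,"ext",round(q["p"],2),(np.array(q["extent"])*[640,400,640,400]).round())
E
```

```text
0.0 [ 0.15262076 -0.6054855   0.24420588] [[-2.51678451e-04  9.69691337e-01  2.44333067e-01]
 [ 1.94740798e-03  2.44333087e-01 -9.69689409e-01]
 [-9.99998072e-01  2.31766236e-04 -1.94987802e-03]] 0.08569581887103248
scene basket 0.95 [354. 183.] [0.397 0.015 0.07 ]
scene basket 0.83 [286. 153.] [ 0.459 -0.235  0.07 ]
scene basket 0.62 [298. 200.] [ 0.565 -0.06   0.07 ]
scene basket ext 0.9 [334. 159. 376. 194.]
scene basket ext 0.89 [272. 135. 303. 164.]
scene basket ext 0.74 [275. 172. 324. 220.]
scene press_bar 0.62 [320. 176.] [ 0.483 -0.05   0.122]
scene bay 0.82 [338. 236.] [0.571 0.111 0.07 ]
scene chute 0.83 [319. 235.] [0.574 0.04  0.   ]
scene chute ext 0.88 [233. 152. 374. 278.]
gate it knows: basket, bay, bottle, carton, chute, press_bar, spare_basket
scene gate ext 0.95 [238. 150. 361. 258.]
scene spare_basket 0.57 [219. 169.] [ 0.632 -0.399  0.   ]
scene spare_basket ext 0.7 [192. 139. 249. 193.]
scene spare_basket ext 0.2 [276. 183. 323. 216.]
scene bottle 0.9 [478. 281.] [0.37  0.462 0.   ]
scene bottle ext 0.62 [468. 255. 501. 289.]
scene carton 0.87 [433. 313.] [0.53
[... 316 characters left out ...]
322. 168. 367. 207.]
top press_bar 0.94 [340. 219.] [ 0.49  -0.044  0.122]
top press_bar ext 0.87 [286. 132. 402. 229.]
top bay ext 0.9 [250. 132. 402. 232.]
top chute 0.89 [311. 193.] [0.573 0.033 0.   ]
top chute ext 0.78 [247. 130. 402. 235.]
gate it knows: basket, bay, bottle, carton, chute, press_bar, spare_basket
top gate ext 0.61 [289. 132. 401. 232.]
top spare_basket 0.79 [464. 167.] [ 0.643 -0.398  0.   ]
top spare_basket ext 0.91 [434. 131. 498. 206.]
top bottle 0.68 [154. 265.] [0.376 0.468 0.   ]
top bottle 0.34 [346. 189.] [ 0.581 -0.064  0.   ]
top bottle ext 0.7 [136. 257. 165. 275.]
top carton 0.65 [170. 207.] [0.536 0.429 0.   ]
top carton 0.3 [157. 264.] [0.376 0.461 0.   ]
```

View pics/scene0.png

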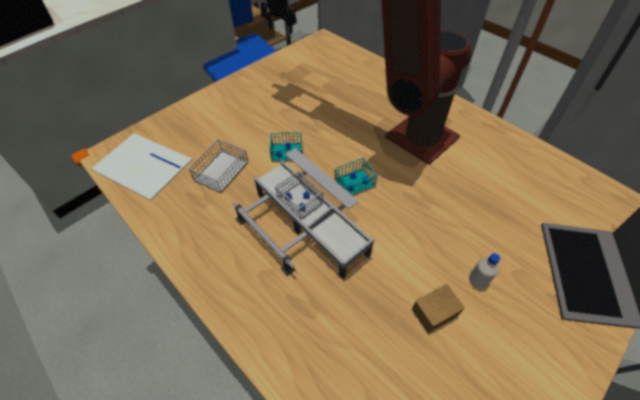

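View pics/top0.png

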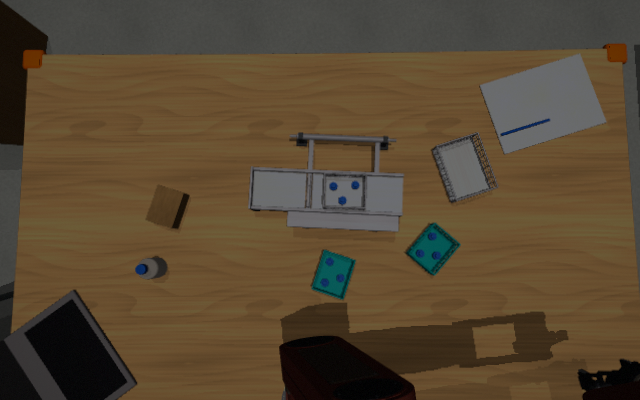

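The scene view has three basket-shaped things. Two are turquoise, at top (334,272) and (432,248), and are not meant. The steel one with blue pieces, at top (343,191), sits in the chute and fits the description. I'll confirm it in an enlarged crop and measure the corners there.

Run:
```python
from h import *
f=cv2.imread("pics/top0.png")[125:235,245:405]
f=cv2.convertScaleAbs(cv2.resize(f,None,fx=5,fy=5,interpolation=cv2.INTER_CUBIC),alpha=1.5)
cv2.imwrite("pics/crop1.png",f)
import cell;print([k for k in dir(cell) if not k.startswith('_')], getattr(cell,'nose_length',None))
```

```text
['MotionError', 'capture', 'close_job', 'mark_of', 'nose_length', 'read_state', 'recognise'] 0.014
```

View pics/crop1.png

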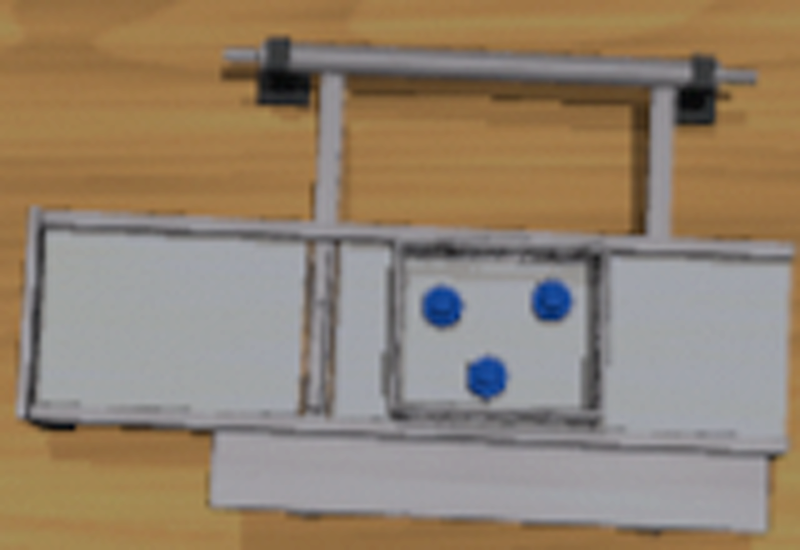

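The crop confirms it: the steel basket with blue pieces lies between the chute rails at crop (395–600, 245–420), before the gate at (320, 330). The bay is to the left and the bar is nearer the robot at (210–770, 430–530). Next I fit the chute pose from the corners.

Run:
```python
from h import *
from scipy.optimize import least_squares
p=capture("top")
def px(c):return (np.array(c,float)+.5)/5-.5+[245,125]
M=[((793,245),(-250,-56,85)),((783,452),(-250,56,85)),((210,505),(50,100,122)),((768,530),(-235,100,122)),
((303,240),(9,-48,70)),((337,243),(-9,-48,70)),((40,215),(150,-56,85)),((25,412),(150,56,85))]
U=np.array([px(a) for a,_ in M]);P=np.array([b for _,b in M])/1e3
def W(q,P):
    c,s=np.cos(q[2]),np.sin(q[2]);P=np.atleast_2d(P);return np.c_[q[0]+c*P[:,0]-s*P[:,1],q[1]+s*P[:,0]+c*P[:,1],P[:,2]]
r=least_squares(lambda q:(proj(p,W(q,P))-U).ravel(),[.573,.033,1.57],loss="soft_l1")
q=r.x;print(q,(proj(p,W(q,P))-U).round(1).tolist())
np.save("q.npy",q)
R=np.array([[np.cos(q[2]),-np.sin(q[2])],[np.sin(q[2]),np.cos(q[2])]])
def loc(c,z):return (R.T@(at(p,px(c),z)[:2]-q[:2])*1e3).round(1)
print("rim corners z=.125",[loc(c,.125) for c in((392,243),(605,247),(392,418),(600,424))])
print("bottom?",[loc(c,.07) for c in((405,340),(590,340))])
print(loc((341-245)*np.array([5,0])+np.array([0,(191-125)*5]),.07))
```

```text
[0.5707271  0.0392366  1.51900696] [[-0.1, -0.8], [0.7, 0.1], [-0.9, 0.4], [-0.5, 0.5], [0.3, -0.1], [0.2, -0.4], [-0.1, -1.2], [0.3, 1.3]]
rim corners z=.125 [array([-38.9, -39.8]), array([-148.4,  -42.4]), array([-43. ,  50.5]), array([-149. ,   48.8])]
bottom? [array([-47.4,   3.8]), array([-146.1,   -0.5])]
[-87.2  -3.3]
```

```bash
python3 -m crank '[0.0247,0.0313,0,0,0,0.0848,0.0247,0.0313,0,0,0,0.0848,0.0247,0.0313,0,0,0,0.0848,0.0247,0.0313,0,0,0,0.0848,0.0247,0.0313,0,0,0,0.0848,0.0247,0.0313,0,0,0,0.0848,0.0247,0.0313,0,0,0,0.0848,0.0247,0.0313,0,0,0,0.0848,0.0247,0.0313,0,0,0,0.0848,0.0247,0.0313,0,0,0,0.0848,0.0247,0.0313,0,0,0,0.0848,0.0247,0.0313,0,0,0,0.0848,0.0247,0.0313,0,0,0,0.0848,0.0247,0.0313,0,0,0,0.0848,0.0247,0.0313,0,0,0,0.0848,0,0,0,0,0,0,0,0,0,0,0,0]' 0.65
cat > st.py <<'E'
from h import *
import sys
q=np.load("q.npy");s=read_state();c,S=np.cos(q[2]),np.sin(q[2]);d=s["position"]-np.r_[q[:2],0]
z=s["eef_rot"][:,2]
print("t",s["time_s"],"chute mm",np.round([1e3*(c*d[0]+S*d[1]),1e3*(-S*d[0]+c*d[1]),1e3*(d[2]-.084)],1),"(z: tip above table)","w",s["width"],"F",s["ft_force"].round(1),"jaw angle err",(np.arctan2(z[1],z[0])-(q[2]-np.pi/2)).round(3))
if len(sys.argv)>1:
    for n in("top","scene"):
        p=capture(n);cv2.imwrite(f"pics/{n}_{sys.argv[1]}.png",p["frame"])
E
sed -i 's/(d\[2\]-.084)/(d[2]-.014)/' st.py
python3 st.py
```

```text
time_s: 3.07
position: [0.524, -0.1346, 0.2452]
eef_rot: [[-0.0, 0.048, 0.999], [-0.0, 0.999, -0.048], [-1.0, -0.0, -0.0]]
ft_force: [0.0, -0.2, -0.6]
width: 0.0705
t 3.0667 chute mm [-176.    37.6  231.2] (z: tip above table) w 0.07045399765384985 F [ 0.  -0.2 -0.6] jaw angle err 0.004
```

```bash
python3 -m crank '[0,0,-0.03,0,0,0,0,0,-0.03,0,0,0,0,0,-0.03,0,0,0,0,0,0,0,0,0]'; python3 st.py a
python3 - <<'E'
import cv2
a=cv2.imread("pics/top_a.png")[125:275,245:405];b=cv2.imread("pics/scene_a.png")[120:270,225:385]
k=lambda f:cv2.convertScaleAbs(cv2.resize(f,(400,375),interpolation=cv2.INTER_CUBIC),alpha=1.4)
cv2.imwrite("pics/a.png",cv2.hconcat([k(a),k(b)]))
E
```

```text
time_s: 3.4
position: [0.5184, -0.1361, 0.149]
eef_rot: [[-0.01, 0.054, 0.998], [0.004, 0.999, -0.054], [-1.0, 0.003, -0.011]]
ft_force: [-2.1, 0.1, -1.3]
width: 0.0702
t 3.4 chute mm [-177.8   43.1  135. ] (z: tip above table) w 0.07022120314731498 F [-2.1  0.1 -1.3] jaw angle err -0.003
```

View pics/a.png

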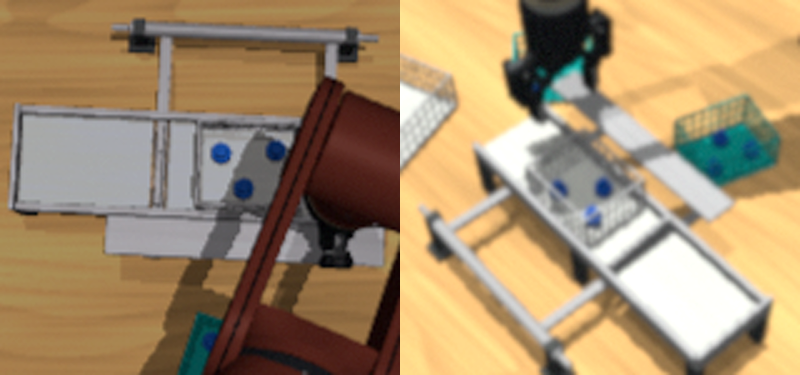

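In the top view, one finger is over the bar at (335,250). In the scene view, the other finger is over the chute behind the basket at (540,105). I'll let it settle, then press down slowly.

```bash
python3 -m crank '[0,0,0,0,0,0,0,0,-0.006,0,0,0,0,0,-0.006,0,0,0,0,0,-0.006,0,0,0,0,0,-0.006,0,0,0,0,0,0,0,0,0,0,0,0,0,0,0]'; python3 st.py
```

```text
time_s: 4.08
position: [0.5227, -0.1363, 0.1307]
eef_rot: [[-0.001, 0.052, 0.999], [0.001, 0.999, -0.052], [-1.0, 0.0, -0.001]]
ft_force: [0.5, 0.4, -0.0]
width: 0.0705
t 4.0833 chute mm [-177.8   38.8  116.7] (z: tip above table) w 0.0704564041267924 F [ 0.5  0.4 -0. ] jaw angle err -0.0
```

```bash
python3 -m crank '[0,0,-0.004,0,0,0,0,0,-0.004,0,0,0,0,0,-0.004,0,0,0,0,0,0,0,0,0,0,0,0,0,0,0]'; python3 st.py;  python3 -m crank '[0,0,-0.004,0,0,0,0,0,-0.004,0,0,0,0,0,-0.004,0,0,0,0,0,0,0,0,0,0,0,0,0,0,0]'; python3 st.py
```

```text
time_s: 4.5
position: [0.523, -0.1366, 0.1191]
eef_rot: [[-0.001, 0.052, 0.999], [0.0, 0.999, -0.052], [-1.0, -0.0, -0.001]]
ft_force: [-3.2, -0.8, 3.2]
width: 0.0704
t 4.5 chute mm [-178.1   38.6  105.1] (z: tip above table) w 0.07036054217053118 F [-3.2 -0.8  3.2] jaw angle err -0.0
time_s: 4.92
position: [0.5229, -0.1365, 0.1069]
eef_rot: [[-0.001, 0.052, 0.999], [0.0, 0.999, -0.052], [-1.0, 0.0, -0.001]]
ft_force: [-3.4, -1.5, 4.5]
width: 0.0707
t 4.9167 chute mm [-178.    38.7   92.9] (z: tip above table) w 0.07071968110076507 F [-3.4 -1.5  4.5] jaw angle err -0.0
```

```bash
python3 -m crank '[0,0,-0.005,0,0,0,0,0,-0.005,0,0,0,0,0,-0.005,0,0,0,0,0,0,0,0,0,0,0,0,0,0,0]'>/dev/null; python3 st.py;  python3 -m crank '[0,0,-0.003,0,0,0,0,0,0,0,0,0,0,0,0,0,0,0]' >/dev/null; python3 st.py b
python3 - <<'E'
import cv2
a=cv2.imread("pics/top_b.png")[125:275,245:405];b=cv2.imread("pics/scene_b.png")[120:270,225:385]
k=lambda f:cv2.convertScaleAbs(cv2.resize(f,(400,375),interpolation=cv2.INTER_CUBIC),alpha=1.4)
cv2.imwrite("pics/b.png",cv2.hconcat([k(a),k(b)]))
E
```

```text
t 5.3333 chute mm [-178.    38.7   77.9] (z: tip above table) w 0.07052603866095239 F [-3.6 -0.3  4.9] jaw angle err -0.0
t 5.5833 chute mm [-178.    38.4   75.4] (z: tip above table) w 0.07065756160289201 F [-4.2 -0.9  3.9] jaw angle err -0.0
```

View pics/b.png

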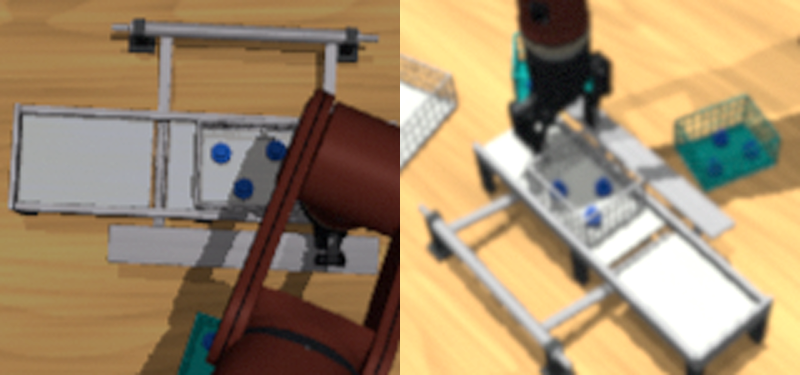

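The bar is down, with its left end at crop-top (108, 225–263), and the second finger is behind the basket at scene (540,145). I'll estimate the gate angle from the bar corners.

Run:
```python
from h import *
q=np.load("q.npy");t=capture("top");s=capture("scene")
c,S=np.cos(q[2]),np.sin(q[2])
def W(x,y,z):return [q[0]+c*x-S*y,q[1]+S*x+c*y,z]
for a in(0.1,.13,.15,.17,.2):
    r=[]
    for x,y in((.05,.06),(.05,.1),(-.235,.1)):
        dy,dz=y+.15,.062;r.append(W(x,-.15+dy*np.cos(a)+dz*np.sin(a),.06-dy*np.sin(a)+dz*np.cos(a)))
    print(a,((proj(t,r)-[245,125])*2.5).round().tolist(),((proj(s,r)-[225,120])*2.5+[400,0]).round().tolist())
```

```text
0.1 [[105.0, 220.0], [104.0, 259.0], [378.0, 271.0]] [[709.0, 231.0], [734.0, 215.0], [577.0, 83.0]]
0.13 [[106.0, 222.0], [104.0, 260.0], [377.0, 272.0]] [[710.0, 234.0], [734.0, 218.0], [578.0, 87.0]]
0.15 [[106.0, 222.0], [105.0, 260.0], [376.0, 273.0]] [[710.0, 236.0], [734.0, 221.0], [578.0, 89.0]]
0.17 [[106.0, 223.0], [105.0, 261.0], [376.0, 273.0]] [[710.0, 238.0], [734.0, 223.0], [579.0, 92.0]]
0.2 [[107.0, 224.0], [105.0, 262.0], [375.0, 274.0]] [[710.0, 241.0], [734.0, 227.0], [579.0, 96.0]]
```

```bash
python3 -m crank '[0,0,-0.003,0,0,0,0.0002,0.004,0,0,0,0,0.0002,0.004,0,0,0,0,0.0002,0.004,0,0,0,0,0.0002,0.004,0,0,0,0,0.0002,0.004,0,0,0,0,0.0002,0.004,0,0,0,0,0.0002,0.004,0,0,0,0,0,0,0,0,0,0]'>/dev/null; python3 st.py; python3 -m crank '[0.0003,0.006,0,0,0,0,0.0003,0.006,0,0,0,0,0.0003,0.006,0,0,0,0,0.0003,0.006,0,0,0,0,0.0003,0.006,0,0,0,0,0.0003,0.006,0,0,0,0,0.0003,0.006,0,0,0,0,0.0003,0.006,0,0,0,0]'>/dev/null; python3 st.py c
python3 - <<'E'
import cv2
a=cv2.imread("pics/top_c.png")[125:275,245:405];b=cv2.imread("pics/scene_c.png")[120:270,225:385]
k=lambda f:cv2.convertScaleAbs(cv2.resize(f,(400,375),interpolation=cv2.INTER_CUBIC),alpha=1.4)
cv2.imwrite("pics/c.png",cv2.hconcat([k(a),k(b)]))
E
```

```text
t 6.5333 chute mm [-149.5   37.6   72.9] (z: tip above table) w 0.0702832601451221 F [-0.4 -2.5  4.5] jaw angle err 0.0
t 7.2 chute mm [-102.2   37.8   72.9] (z: tip above table) w 0.07055266822739785 F [-0.8 -5.   5.5] jaw angle err -0.0
```

View pics/c.png

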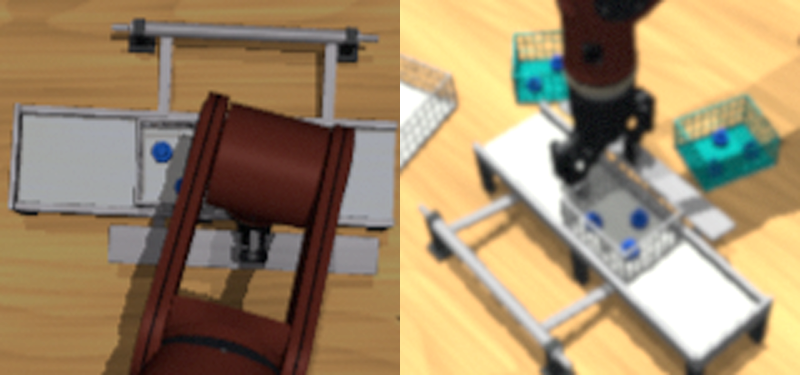

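The basket slides straight and its front edge (top crop x≈137) has passed the gate (x≈163). The finger face sits on its rear wall, which fits my geometry. About 116 mm remain.

```bash
python3 -m crank '[0.0003,0.006,0,0,0,0,0.0003,0.006,0,0,0,0,0.0003,0.006,0,0,0,0,0.0003,0.006,0,0,0,0,0.0003,0.006,0,0,0,0,0.0003,0.006,0,0,0,0,0.0003,0.006,0,0,0,0,0.0003,0.006,0,0,0,0,0.0003,0.006,0,0,0,0,0.0003,0.006,0,0,0,0,0.0003,0.006,0,0,0,0,0.0003,0.006,0,0,0,0,0.0003,0.006,0,0,0,0]'>/dev/null; python3 st.py; python3 -m crank '[0.0003,0.006,0,0,0,0,0.0003,0.006,0,0,0,0,0.0003,0.006,0,0,0,0,0.0003,0.006,0,0,0,0,0.0003,0.006,0,0,0,0,0.0002,0.005,0,0,0,0,0,0,0,0,0,0,0,0,0,0,0,0]'>/dev/null; python3 st.py d
python3 - <<'E'
import cv2
a=cv2.imread("pics/top_d.png")[125:275,245:405];b=cv2.imread("pics/scene_d.png")[120:270,225:385]
k=lambda f:cv2.convertScaleAbs(cv2.resize(f,(400,375),interpolation=cv2.INTER_CUBIC),alpha=1.4)
cv2.imwrite("pics/d.png",cv2.hconcat([k(a),k(b)]))
E
```

```text
t 8.3833 chute mm [-24.2  38.4  72.6] (z: tip above table) w 0.07037802575367291 F [-0.5 -6.6  5.7] jaw angle err -0.0
t 9.05 chute mm [11.7 38.8 72.3] (z: tip above table) w 0.0703997686151379 F [ 0.5 -0.9  4.2] jaw angle err -0.0
```

View pics/d.png

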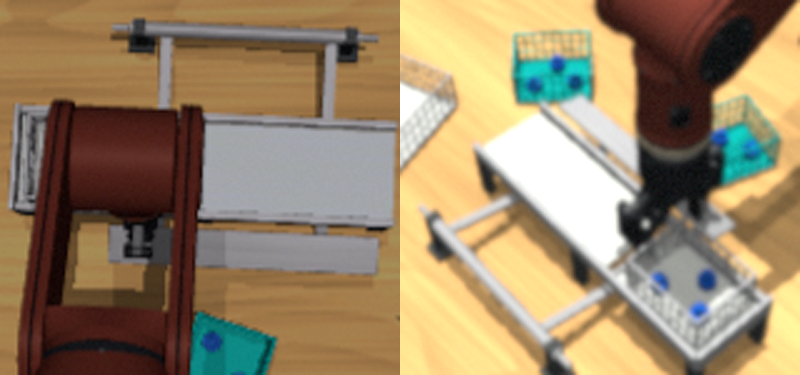

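The basket is in the bay short of the stop, and its rear is about 23 mm past the gate. I back off a few millimetres, let the gate rise with the finger, then lift clear.

```bash
python3 -m crank '[-0.0002,-0.004,0,0,0,0,0,0,0,0,0,0,0,0,0.006,0,0,0,0,0,0.006,0,0,0,0,0,0.006,0,0,0,0,0,0.006,0,0,0,0,0,0.006,0,0,0,0,0,0.006,0,0,0,0,0,0.006,0,0,0,0,0,0.006,0,0,0,0,0,0.02,0,0,0,0,0,0.03,0,0,0,0,0,0.03,0,0,0,0,0,0.03,0,0,0,0,0,0,0,0,0]'>/dev/null; python3 st.py; python3 -m crank '[0,-0.04,0.01,0,0,0,0,-0.04,0.01,0,0,0,0,-0.04,0.01,0,0,0,0,-0.04,0.01,0,0,0,0,-0.04,0.01,0,0,0,0,-0.04,0.01,0,0,0,0,-0.04,0,0,0,0,0,-0.04,0,0,0,0,0,0,0,0,0,0,0,0,0,0,0,0]'>/dev/null; python3 st.py e
python3 - <<'E'
import cv2
a=cv2.imread("pics/top_e.png")[125:275,245:405];b=cv2.imread("pics/scene_e.png")[120:270,225:385]
k=lambda f:cv2.convertScaleAbs(cv2.resize(f,(400,375),interpolation=cv2.INTER_CUBIC),alpha=1.4)
cv2.imwrite("pics/e.png",cv2.hconcat([k(a),k(b)]))
E
```

```text
t 10.4 chute mm [  7.3  36.1 237.1] (z: tip above table) w 0.07063958367539949 F [1.  0.1 1.8] jaw angle err -0.0
t 11.2333 chute mm [-314.2   23.2  289.1] (z: tip above table) w 0.0704680502051835 F [-0.1 -0.1  1.1] jaw angle err -0.004
```

View pics/e.png

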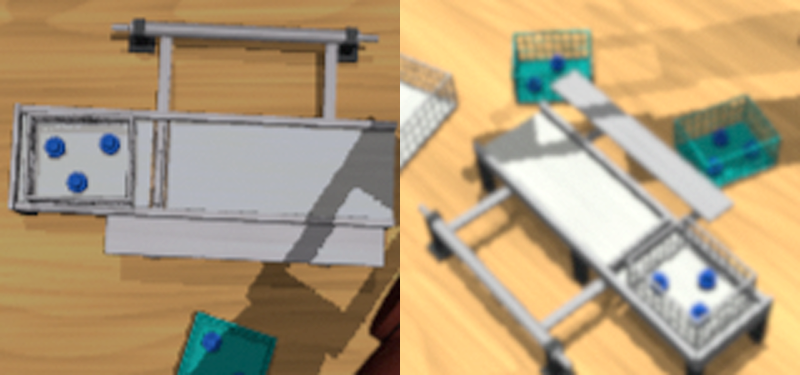

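The gate is up again, with the bar at its starting place (top crop (105–385, 215–265)). The basket is in the bay at (25–135, 110–208), between the gate and the stop, and the arm is clear.

```bash
python3 -c "
from cell import *
print(close_job())"
```

```text
the job is handed in; nothing more can be done
None
```

The basket is in the bay, wholly past the gate, and the gate is up again behind it. I handed the job in at about 11.2 s.

- **How it was done:** With the gripper held at 70 mm opening, one fingertip pressed the bar down to an estimated 0.17–0.19 rad. It stayed pressed while the other fingertip pushed the basket's rear wall along the chute. I then backed off about 4 mm, let the gate rise with the finger and lifted clear.
- **Final position:** By my estimate the basket's rear wall is about 23 mm past the gate, with its front about 17 mm short of the stop. The last pictures show it between the two.
- **Forces:** Readings between moves stayed below 10 N, and the last was about 1 N with the arm clear.
- **Other things on the table:** The turquoise baskets look unmoved in the last crop. I did not measure the spare basket, bottle or carton again, but the arm did not go near them.
- **Disagreement:** The bar touched 5 to 17 mm later than the nominal fingertip position predicted, because the pads sit farther back when open. I judged the gate angle from the pictures instead, so it is an estimate.

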